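# Switch the test selector to red and start

### The arm

A 6-joint arm with a two-finger parallel gripper is mounted at the origin on the work surface. World frame = base frame: x ahead of the robot, y to its left, z up, the work surface at z = 0. Lengths are in m, angles in rad, forces in N, time in s.
With the tool pointing down it reaches from about 0.325 to 0.9 m from the base axis. Payload 3.5 kg.
Tool frame: the origin (TCP) lies on the centre line of the jaws, within the pads' length; the fingertips stand arm.tcp_to_tips ahead of it and the grasp point (between the pads) lies 8 mm behind it (arm.tcp_to_tips is the distance from the TCP to the fingertips, in m); z points along the fingers, y is the line along which they close (so a half turn about z gives the same grasp; the last joint's range is limited). The gripper opens to 85 mm and grips with 20 to 120 N. Pads are 22 mm wide; open, the fingers measure 114 mm over their backs; the gripper's body (76 mm by 85 mm) begins 54 mm behind the grasp point. The pads swing forward as they close: fully open they stand 13 mm farther back than shut.
Start: joints at [-1.237, 0.276, -0.026, 1.268, 0, 1.467], TCP at [0.264, -0.566, 0.242] pointing down, gripper open.
Joint ranges: [-3.12, 3.12], [-0.85, 1.88], [-1.08, 1.24], [-1.95, 2.15], [-1.57, 1.53], [-3.14, 3.14]. Speed limits (rad/s): [2.57, 2.57, 3.14, 3.14, 3.14, 3.14].

### API

Orientations are given as a rotation vector (axis times angle).
In Python, from bench import arm, optics gives the robot as it stands. The module is installed in compiled form; this text tells all that it offers.
- The arm moves only by the tool apply_moves, never from a script. Its argument "plan" is a list of rows, each a list of 7 numbers: the turn, a rotation vector about the tool's x, y, z in degrees, then the shift along the tool's x, y, z in cm, then the opening, from 0 (shut) to 1 (fully open). In form: [[rx, ry, rz, x, y, z, grip], ...]. A call has 1 to 10 rows; each row is the pose to reach, as a shift and turn from the pose commanded when the call began, along the tool's axes at that moment; what a row does not reach only later rows make up. A row lasts 1/10 s, in which the tool goes at most 50 mm and 8.59 degrees, less where a joint would pass 70% of its speed; a pose out of reach is approached as far as the arm can. A call with a gripper value outside its range is refused whole. The fingers move at their own pace and stop on an object; "grip_force" is the grip in N (left out, the last holds). Time passes only in rows, so rows that repeat a pose let the fingers close. It gives the time, the measured TCP pose, the force, the opening and the grip force at its end, in the units of the state.
- arm.sense(): the state, without advancing time (a new reading comes with each control period).
- optics.get_image(name): name is "scene" or "top"; returns the picture (400x640x3 uint8, red, green, blue); there is no depth.
- optics.camera_model(name): a dict with "intrinsics" (3x3 intrinsics, pixels), "world_to_cam" (4x4, takes a point from world to camera coordinates). Camera axes: x right, y down, z forward; pixel columns grow to the right and rows downward; lengths in m; the calibration is good to about 2 mm. A picture is of the moment at which its call begins. camera_model takes no time and is no camera call.
- arm.job_done(): hands the job in; it is judged then, once.
The state is a dict: "time": time; "joint_positions": joint angles; "qd": joint speeds; "joint_efforts": joint torques, N m; "position": TCP position; "tcp_rot": TCP orientation; "wrist_force": force on the tool from outside, world axes, zero at the start; "wrist_torque": the same for the moment, N m; "finger_gap": finger opening in m; "finger_force": force on a finger pad.
Only numpy, scipy, OpenCV 4.12 (cv2) and the standard library are available. Lean on these libraries where they do the work, as an engineer would, in place of code of your own. Each camera call takes 0.05 s, during which the arm holds its last target. There are 200 camera calls.

### The job

Set up the next bench test: with one fingertip push the black arm of the round selector sideways until it points at the red lens, then press the white start button all the way down and let it come up again. Do not pinch the arm or lift it on its spindle, do not press start before the arm points at red, and leave the multimeter, battery cell and solder spool where they are. Finish with the arm still pointing at red.

Things in the scene. Friction and masses are not known exactly. Their poses are not given: they have to be found in the camera images.
- hub (a point): centre of the selector's top, on the arm's turning axis. The selector is a fixed round aluminium base 256 mm across (264 mm with its rubber foot) with its top 35 mm above the bench; its place and yaw vary
- pointer (a joint): angle of the arm in rad, counter-clockwise seen from above counts up, stops at -2.6 and 2.6 (it cannot pass between them). 0 is the selector's own zero direction, given by aim less the joint value. It turns stiffly (about 0.1 N m), does not spring back and stays where it is left
- push_mid (a point): middle of the black arm, on its centre line 60 mm from the axis, 17.5 mm above the selector's top. The arm is a straight black bar, 14 mm wide, with a round hub of 42 mm diameter; the bar reaches out to 78 mm from the axis (its pointed tip, look only, to 88 mm). Its underside is 7 mm and its top (with an 8 mm wide white stripe) 31 mm above the selector's top; the hub's top 33 mm
- aim (a point): point on the arm's centre line 105 mm from the axis, at the level of the selector's top, moving with the arm; it lies over a lens's centre when the arm points straight at that lens
- bar_left: left half of the arm's bar (seen from the hub looking out along the arm): 7 mm wide, fixed to the arm; origin on the axis but 3.5 mm to the left, x outwards along the arm
- bar_right: right half of the arm's bar, likewise; squeezing both halves at once is pinching
- spindle (a joint): how far the arm has been lifted on its spindle, m; 0 is fully down, its own weight holds it there, 0.03 is the stop
- red_lens: red lens, a disc 24 mm across standing 5 mm proud of the selector's top, its centre 105 mm from the hub; origin: centre of its underside, on the selector's top. Fixed. The four lenses sit 60 and 120 degrees to either side of the arm's joint-zero direction; which colour sits where changes.
- yellow_lens: yellow lens, a disc 24 mm across standing 5 mm proud of the selector's top, its centre 105 mm from the hub; origin: centre of its underside, on the selector's top. Fixed. The four lenses sit 60 and 120 degrees to either side of the arm's joint-zero direction; which colour sits where changes.
- green_lens: green lens, a disc 24 mm across standing 5 mm proud of the selector's top, its centre 105 mm from the hub; origin: centre of its underside, on the selector's top. Fixed. The four lenses sit 60 and 120 degrees to either side of the arm's joint-zero direction; which colour sits where changes.
- blue_lens: blue lens, a disc 24 mm across standing 5 mm proud of the selector's top, its centre 105 mm from the hub; origin: centre of its underside, on the selector's top. Fixed. The four lenses sit 60 and 120 degrees to either side of the arm's joint-zero direction; which colour sits where changes.
- start_top (a point): centre of the top face of the white start button (34 mm across) in its black housing, fixed on the bench to the left or right of the selector; moves down as it is pressed
- start (a joint): how far the start button is pressed, m: 0 up, 0.006 fully down; spring return, about 5 N fully down
- meter: loose yellow multimeter lying on the bench, 140 x 70 x 30 mm (x long), 4 mm dial on top, on the other side of the selector from the button; origin: centre of its underside
- cell_mid (a point): loose upright black and copper battery cell, 26 mm across and 49 mm high; this point is on its axis, 23 mm above its foot. It stands beyond the selector's edge
- spool_mid (a point): loose solder spool with blue flanges, 58 mm across and 40 mm high, standing on its flange; this point is its centre. It stands beyond the selector's edge
Mind the look-alikes: they are no part of the job. Leave any purple look-alike of the part that bears start_top alone.

How it is judged:
On the way, in this order (a step that is already met when the one before it is completed fails the run):
1. the arm points at the red lens and rests there (horizontal distance between aim and red_lens below 0.012 m and velocity of joint pointer between -0.05 and 0.05 rad/s), for 0.2 s.
2. the start button is pressed down (value of joint start above 0.0045 m and horizontal distance between aim and red_lens below 0.012 m), for 0.05 s.
At the end, for the whole second after the job is handed in: The arm rests pointing at the red lens (its line passes within 12 mm of the lens's centre, that is, over the lens), fully down on its spindle, the start button is up again after having been pressed at least 4.5 mm of its 6 mm, and the meter, cell and spool are within 15 mm of where they stood (all of step 1 and value of joint start below 0.0015 m and value of joint spindle below 0.003 m and distance of each of meter, cell_mid, spool_mid from where it was at the start of the episode below 0.015 m); the robot touches nothing.
It fails at once if the start button is pressed while the arm does not point at the red lens (value of joint start above 0.003 m and horizontal distance between aim and red_lens above 0.015 m).
It fails at once if the arm is lifted on its spindle by more than 6 mm (value of joint spindle above 0.006 m).
It fails at once if the arm is pinched (both sides of its bar squeezed at once) (contact force between the fingers and bar_left above 1 N and contact force between the fingers and bar_right above 1 N).
It fails at once if the meter, cell or spool is moved by more than 15 mm (distance of any of meter, cell_mid, spool_mid from where it was at the start of the episode above 0.015 m).
It also fails if it takes over 50 s, if anything falls off the work surface, if the arm or the gripper's body presses on something with over 40 N, if the wrist force passes 120 N, or if a joint passes its speed limit or range.

## Working session

There is one attempt and no reset: what is moved stays moved. The work goes in short steps, Python scripts to look and compute and a tool call to move; the robot and the scene stay as the last step left them, time stands still between calls to the robot, and variables do not carry over. Pictures are saved under pics/ and viewed, at most 10 in all, crops included, and the job is handed in when it is done.

Besides the shell and the picture viewer there is one more tool, called after "Call:" as name(argument=value, ...) on one line, values as JSON. apply_moves: Moves the arm, as the interface text tells. Its arguments: {"type":"object","properties":{"plan":{"type":"array"},"grip_force":{"type":"number"}},"required":["plan"]}

```bash
mkdir -p pics; python3 - <<'E'
from bench import arm, optics
import cv2
for n in("top","scene"):
    im=optics.get_image(n); cv2.imwrite(f"pics/{n}0.png",im[:,:,::-1])
    m=optics.camera_model(n);print(n,m["intrinsics"],m["world_to_cam"])
print(arm.sense(), arm.tcp_to_tips)
E
```

```text
top [[484.76370718   0.         325.80417685]
 [  0.         484.76370718 203.16511362]
 [  0.           0.           1.        ]] [[ 0.00939869 -0.99993982 -0.00565846  0.00245425]
 [-0.99525232 -0.00880613 -0.09692919  0.61498066]
 [ 0.09687353  0.0065426  -0.9952752   0.97156096]
 [ 0.          0.          0.          1.        ]]
scene [[518.4219007    0.         316.45307815]
 [  0.         518.4219007  206.27142762]
 [  0.           0.           1.        ]] [[-0.68539657  0.72812628  0.00797863  0.43462802]
 [ 0.5433649   0.51871071 -0.66007105 -0.28914026]
 [-0.48475368 -0.44807513 -0.75116081  1.62453808]
 [ 0.          0.          0.          1.        ]]
{'time': 0.1, 'joint_positions': array([-1.23735945e+00,  2.77085331e-01, -2.77214529e-02,  1.26796170e+00,
        1.35648011e-05,  1.46743383e+00]), 'qd': array([ 1.34504666e-03, -3.17924466e-03,  2.55887679e-03,  2.48679008e-03,
       -1.06654682e-03,  8.06265056e-05]), 'joint_efforts': array([-1.67440794e-04, -4.46706605e+01,  2.96129304e+01,  8.43493181e-03,
       -8.16744296e-05,  5.74022025e-06]), 'position': array([ 0.26420071, -0.56568825,  0.24126433]), 'tcp_rot': array([-3.06505137e+00, -6.80256514e-01,  3.34207268e-04]), 'wrist_force': array([-0.04957101,  0.19760701, -0.07714879]), 'wrist_torque': array([-0.01947315,  0.04775665,  0.02004315]), 'finger_force': 0.0, 'finger_gap': 0.08530700776408327} 0.011
```

View pics/top0.png

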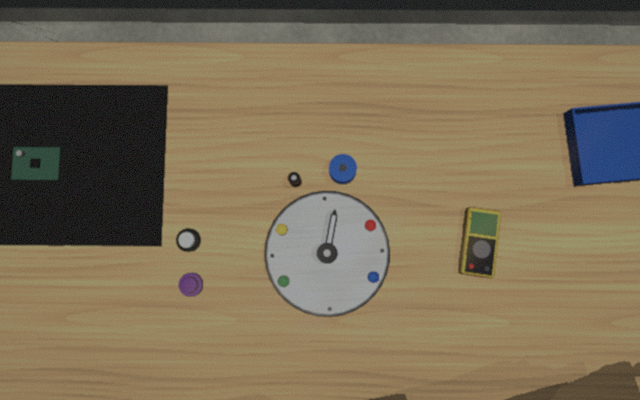

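View pics/scene0.png

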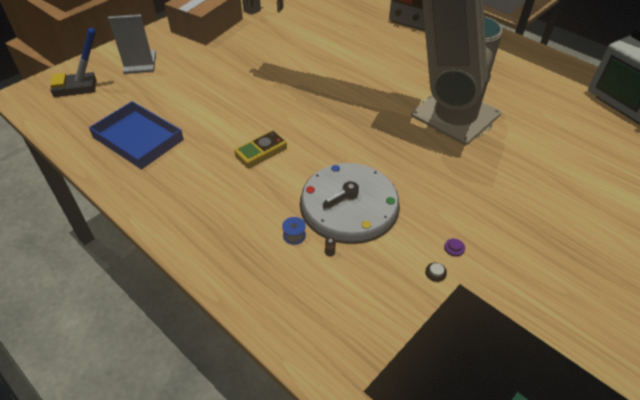

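The top view shows the selector hub at about (327,253), with the arm pointing at (334,212). The lenses are red (370,226), yellow (282,230), blue (373,277) and green (284,281). The meter is at (480,242), the cell at (294,179) and the spool at (343,168).

Start button candidates are the white button in a black housing at (188,240) and the purple look-alike at (191,285). The white one fits the description. The 120° gap between red and yellow is upward, so joint zero points up and red is about 50° clockwise of the arm.

```bash
cat > h.py <<'E'
import numpy as np,cv2
from bench import arm,optics
def ray(n,uv):
    m=optics.camera_model(n);K=m["intrinsics"];T=m["world_to_cam"];R=T[:3,:3]
    return -R.T@T[:3,3], R.T@np.linalg.inv(K)@np.array([uv[0],uv[1],1.])
def plane(n,uv,z):
    c,d=ray(n,uv);return c+d*(z-c[2])/d[2]
def tri(a,b):
    c1,d1=ray("top",a);c2,d2=ray("scene",b)
    s=np.linalg.lstsq(np.c_[d1,-d2],c2-c1,rcond=None)[0]
    p,q=c1+s[0]*d1,c2+s[1]*d2
    return (p+q)/2,np.linalg.norm(p-q)
def blob(im,lo,hi,box):
    h=cv2.cvtColor(im,cv2.COLOR_RGB2HSV);u0,v0,u1,v1=box
    m=cv2.inRange(h,np.array(lo),np.array(hi))[v0:v1,u0:u1]
    n,l,s,c=cv2.connectedComponentsWithStats(m)
    i=1+np.argmax(s[1:,4]);return c[i]+[u0,v0],s[i]
E
python3 - <<'E'
from h import *
im=optics.get_image("top");sc=optics.get_image("scene")
B=(255,180,400,325)
L={}
for k,lo,hi,box in [("red",(0,130,90),(8,255,255),(355,210,385,242)),("yellow",(18,110,90),(32,255,255),(270,218,294,242)),
  ("blue",(100,120,60),(125,255,255),(360,264,386,290)),("green",(45,60,60),(85,255,255),(272,269,296,293))]:
    c,s=blob(im,lo,hi,box);L[k]=plane("top",c,.040);print(k,c,s[4],L[k].round(4))
hub=(L["red"]+L["green"]+L["yellow"]+L["blue"])/4
print("hub",hub.round(4),{k:(np.linalg.norm((v-hub)[:2]).round(4),np.degrees(np.arctan2(*(v-hub)[1::-1])).round(1)) for k,v in L.items()})
b,s=blob(im,(0,0,130),(179,60,255),(174,226,202,254));b2,s2=blob(sc,(0,0,130),(179,70,255),(424,258,450,284))
print("btn",b,s,b2,s2,tri(b,b2))
w,s=blob(im,(0,0,130),(179,60,255),(320,207,342,246))
for n,uv,z in [("stripe tip",(334.5,212),.066),("cell",(294,179),.049),("spool",(343,168),.04),("meter tl",(468,209),.03),("hubtop",(327,253),.068)]:
    print(n,plane("top",uv,z).round(4))
cr=lambda i,u,v,w,h,k:cv2.resize(i[v:v+h,u:u+w],None,fx=k,fy=k,interpolation=cv2.INTER_CUBIC)
a=cr(im,255,140,140,185,3);c=cr(im,165,215,60,90,4);d=cr(sc,415,225,65,65,3)
out=np.zeros((560,780,3),np.uint8);out[:555,:420]=a;out[:360,430:670]=c;out[362:557,430:625]=d
cv2.imwrite("pics/crop1.png",out[:,:,::-1])
E
```

```text
red [369.97333333 224.62666667] 75 [ 0.5709 -0.0823  0.04  ]
yellow [281.16091954 228.88505747] 87 [0.5605 0.0984 0.04  ]
blue [372.87179487 276.61538462] 78 [ 0.4662 -0.0882  0.04  ]
green [282.96428571 280.6547619 ] 84 [0.4563 0.0928 0.04  ]
hub [0.5135 0.0052 0.04  ] {'red': (np.float64(0.1046), np.float64(-56.7)), 'yellow': (np.float64(0.1044), np.float64(63.2)), 'blue': (np.float64(0.1047), np.float64(-116.9)), 'green': (np.float64(0.1046), np.float64(123.1))}
btn [185.88202247 239.41573034] [  5   6  15  16 178] [436.95       268.14166667] [  7   5  13  11 120] (array([0.53793656, 0.29780031, 0.0189429 ]), np.float64(0.0004996029786386933))
stripe tip [ 0.5939 -0.0096  0.066 ]
cell [0.662  0.0732 0.049 ]
spool [ 0.687  -0.0267  0.04  ]
meter tl [ 0.6054 -0.2849  0.03  ]
hubtop [0.5128 0.0045 0.068 ]
```

View pics/crop1.png

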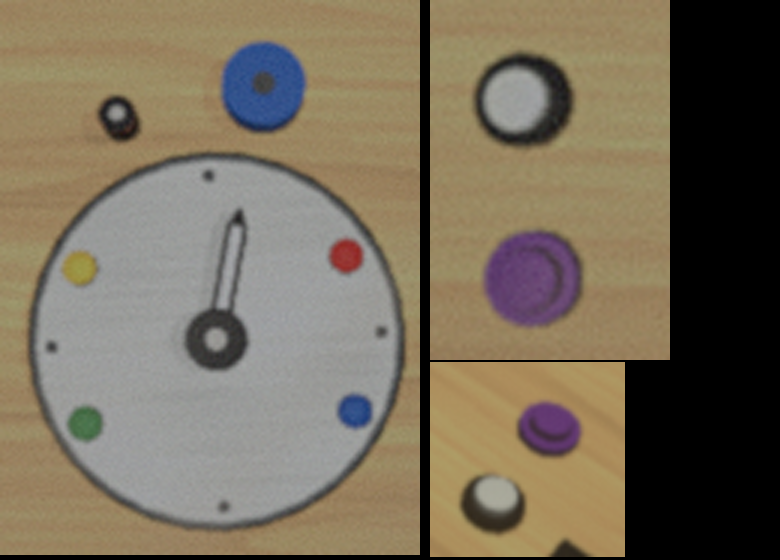

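The crop confirms it: the white disc in a black housing is start, at (0.538, 0.298, ~0.019), and the purple one is the decoy. The measured lens circle has a radius of 104.6 mm and 60/120° spacing, which matches the spec. The arm is at -10.4° and red is at -56.7°, so I'll shut the gripper and move to the arm's left side.

```bash
cat >> h.py <<'E'
from scipy.spatial.transform import Rotation as Ro
def rows(targets):
    "targets: (x,y,z,yaw of tool x deg); prints tool-axis rows (cm, deg) from present pose"
    s=arm.sense();R=Ro.from_rotvec(s["tcp_rot"])
    print("t",round(s["time"],2),"pos",s["position"].round(4),"yaw",np.degrees(np.arctan2(*R.as_matrix()[1::-1,0])).round(1),"F",s["wrist_force"].round(1),"gap",round(s["finger_gap"],4),"tips",arm.tcp_to_tips)
    for x,y,z,a in targets:
        G=Ro.from_euler("z",a,degrees=True)*Ro.from_rotvec([np.pi,0,0])
        print(np.r_[np.degrees((R.inv()*G).as_rotvec()),100*R.inv().apply(np.array([x,y,z])-s["position"])].round(2).tolist())
E
python3 -c "
from h import *
rows([(.5785,.0269,.15,79.6)])"
```

```text
t 0.2 pos [ 0.2642 -0.5659  0.2416] yaw 25.0 F [ 0.6  0.1 -0.5] gap 0.0853 tips 0.011
[-0.07, -0.05, -54.57, 53.55, -40.4, 9.22]
```

Call:
apply_moves(plan=[[0, 0, -54.6, 53.5, -40.4, 9.2, 0], [0, 0, -54.6, 53.5, -40.4, 9.2, 0], [0, 0, -54.6, 53.5, -40.4, 9.2, 0], [0, 0, -54.6, 53.5, -40.4, 9.2, 0], [0, 0, -54.6, 53.5, -40.4, 9.2, 0], [0, 0, -54.6, 53.5, -40.4, 9.2, 0], [0, 0, -54.6, 53.5, -40.4, 9.2, 0], [0, 0, -54.6, 53.5, -40.4, 9.2, 0], [0, 0, -54.6, 53.5, -40.4, 9.2, 0], [0, 0, -54.6, 53.5, -40.4, 9.2, 0]], grip_force=20)

```text
time: 1.2
position: [0.4969, -0.1267, 0.1742]
tcp_rot: [2.413, 2.011, 0.0]
wrist_force: [0.5, -0.6, 0.1]
finger_gap: 0.0003
finger_force: 0.0
```

```bash
python3 -c "
from h import *
rows([(.5785,.0269,.15,79.6)])"
```

```text
t 1.2 pos [ 0.4969 -0.1267  0.1742] yaw 79.6 F [ 0.5 -0.6  0.1] gap 0.0003 tips 0.011
[0.02, 0.01, 0.02, 16.58, 5.26, 2.42]
```

Call:
apply_moves(plan=[[0, 0, 0, 16.5, 5.2, 2.4, 0], [0, 0, 0, 16.5, 5.2, 2.4, 0], [0, 0, 0, 16.5, 5.2, 2.4, 0], [0, 0, 0, 16.5, 5.2, 2.4, 0], [0, 0, 0, 16.5, 5.2, 2.4, 0], [0, 0, 0, 16.5, 5.2, 2.4, 0]])

```text
time: 1.8
position: [0.5768, 0.0247, 0.15]
tcp_rot: [-2.412, -2.013, 0.002]
wrist_force: [0.4, 0.0, 0.4]
finger_gap: -0.0002
finger_force: 0.0
```

```bash
python3 -c "
from h import *
rows([(.5785,.0269,.062,79.6)])
im=optics.get_image('top')[150:330,230:430]; sc=optics.get_image('scene')[40:260,240:460]
o=np.zeros((600,800,3),np.uint8);o[:360,:400]=cv2.resize(im,None,fx=2,fy=2);o[:396,402:798]=cv2.resize(sc,None,fx=1.8,fy=1.8);cv2.imwrite('pics/c2.png',o[:400,:,::-1])"
```

```text
t 1.8 pos [0.5768 0.0247 0.15  ] yaw 79.7 F [0.4 0.  0.4] gap -0.0002 tips 0.011
[-0.06, 0.04, 0.1, 0.26, 0.14, 8.79]
```

View pics/c2.png

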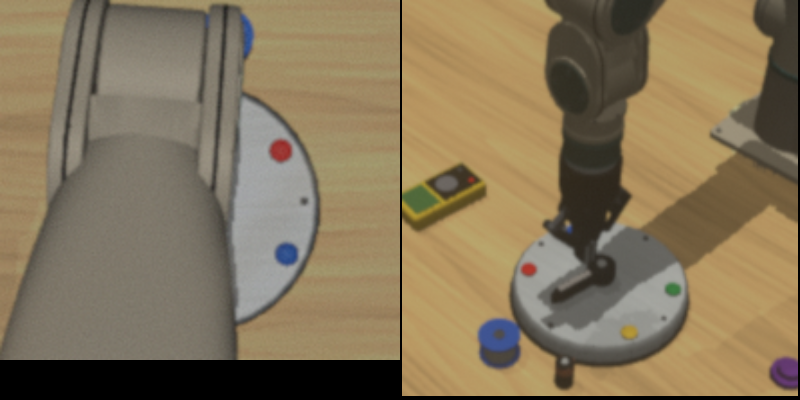

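The gripper is shut and on the arm's left (+y) side, above the free selector top. The arm is unmoved. Next I'll descend beside it.

Call:
apply_moves(plan=[[0, 0, 0, 0.3, 0.1, 4, 0], [0, 0, 0, 0.3, 0.1, 7, 0], [0, 0, 0, 0.3, 0.1, 8.8, 0], [0, 0, 0, 0.3, 0.1, 8.8, 0], [0, 0, 0, 0.3, 0.1, 8.8, 0]])

```text
time: 2.4
position: [0.5785, 0.026, 0.0628]
tcp_rot: [-2.415, -2.009, 0.0]
wrist_force: [-0.4, 0.8, -0.1]
finger_gap: 0.0
finger_force: 0.0
```

```bash
python3 -c "
from h import *
h=np.array([.5135,.0052])
T=[]
for a,off in [(-10.4,.018)]+[(t,.018) for t in (-16,-22,-28,-34,-40,-46,-51,-54)]:
    r=np.radians(a);p=h+.06*np.array([np.cos(r),np.sin(r)])+off*np.array([-np.sin(r),np.cos(r)])
    T.append((*p,.062,a+90))
rows(T)"
```

```text
t 2.4 pos [0.5785 0.026  0.0628] yaw 79.5 F [-0.4  0.8 -0.1] gap 0.0 tips 0.011
[-0.01, 0.01, -0.07, -1.42, -0.01, 0.08]
[-0.01, 0.01, 5.53, -2.01, 0.13, 0.08]
[-0.01, 0.01, 11.53, -2.66, 0.23, 0.08]
[-0.01, 0.01, 17.53, -3.32, 0.25, 0.08]
[-0.01, 0.01, 23.53, -3.97, 0.21, 0.08]
[-0.01, 0.01, 29.53, -4.62, 0.1, 0.08]
[-0.0, 0.01, 35.53, -5.25, -0.08, 0.08]
[-0.0, 0.01, 40.53, -5.76, -0.28, 0.08]
[-0.0, 0.01, 43.53, -6.05, -0.42, 0.08]
```

Call:
apply_moves(plan=[[0, 0, 0, -0.7, 0, 0, 0], [0, 0, 0, -1.4, 0, 0, 0], [0, 0, 5.5, -2.0, 0.1, 0, 0], [0, 0, 11.5, -2.7, 0.2, 0, 0], [0, 0, 17.5, -3.3, 0.2, 0, 0], [0, 0, 23.5, -4.0, 0.2, 0, 0], [0, 0, 29.5, -4.6, 0.1, 0, 0], [0, 0, 35.5, -5.2, -0.1, 0, 0], [0, 0, 39.5, -5.7, -0.3, 0, 0], [0, 0, 39.5, -5.7, -0.3, 0, 0]])

```text
time: 3.4
position: [0.5669, -0.0296, 0.0639]
tcp_rot: [2.95, 1.076, 0.005]
wrist_force: [0.8, 0.1, -0.3]
finger_gap: -0.0001
finger_force: 0.2
```

```bash
python3 -c "
from h import *
h=np.array([.5135,.0052])
s=arm.sense()['position'][:2]-h;r=np.hypot(*s);print('bar est',np.degrees(np.arctan2(s[1],s[0])-np.arcsin(.018/r)),r)
T=[]
for a,off in [(-53,.018),(-56.7,.018),(-56.7,.04)]:
    r=np.radians(a);p=h+.06*np.array([np.cos(r),np.sin(r)])+off*np.array([-np.sin(r),np.cos(r)])
    T.append((*p,.062,a+90))
rows(T)
im=optics.get_image('top')[150:330,230:430]; sc=optics.get_image('scene')[110:260,270:430]
o=np.zeros((600,800,3),np.uint8);o[:360,:400]=cv2.resize(im,None,fx=2,fy=2);o[:375,400:800]=cv2.resize(sc,None,fx=2.5,fy=2.5);cv2.imwrite('pics/c3.png',o[:400,:,::-1])"
```

```text
bar est -49.49868199467147 0.06372382238477643
t 3.4 pos [ 0.5669 -0.0296  0.0639] yaw 40.1 F [ 0.8  0.1 -0.3] gap -0.0001 tips 0.011
[0.16, -0.14, 3.07, -0.37, -0.01, 0.19]
[0.16, -0.14, 6.77, -0.77, 0.07, 0.19]
[0.16, -0.14, 6.77, 1.42, 0.33, 0.19]
```

View pics/c3.png

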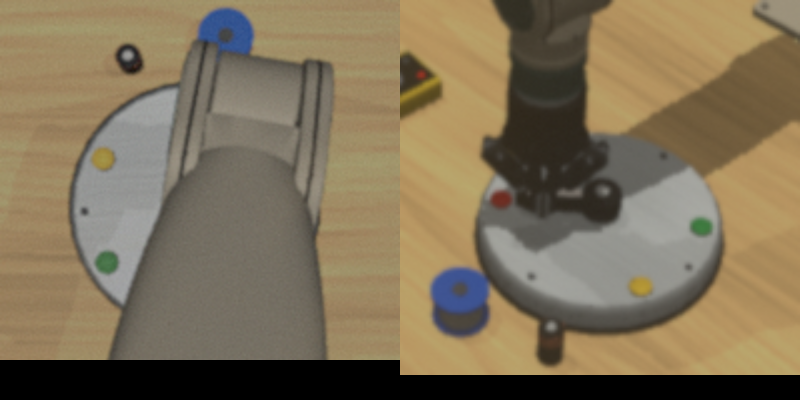

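The bar has swung clockwise to just short of red, in front of the fingertip. I'll do the last few degrees, then back off and lift clear towards the button.

Call:
apply_moves(plan=[[0, 0, 3.0, -0.4, 0, 0, 0], [0, 0, 6.8, -0.8, 0.1, 0, 0], [0, 0, 6.8, -0.8, 0.1, 0, 0], [0, 0, 6.8, -0.8, 0.1, 0, 0], [0, 0, 6.8, 0.5, 0.2, 0, 0], [0, 0, 6.8, 1.4, 0.3, 0, 0], [0, 0, 6.8, 1.4, 0.3, -3, 0], [0, 0, 6.8, 1.4, 0.3, -8, 0], [0, 0, 6.8, 1.4, 0.3, -8, 0]])

```text
time: 4.4
position: [0.5838, -0.0217, 0.149]
tcp_rot: [3.004, 0.902, 0.017]
wrist_force: [1.6, -0.8, -0.1]
finger_gap: 0.0004
finger_force: 0.0
```

```bash
python3 -c "
from h import *
rows([(.538,.298,.12,46.7)])"
```

```text
t 4.4 pos [ 0.5838 -0.0217  0.149 ] yaw 33.4 F [ 1.6 -0.8 -0.1] gap 0.0004 tips 0.011
[0.52, -0.46, -13.28, 13.76, -29.23, 2.79]
```

Call:
apply_moves(plan=[[0.5, -0.5, -13.3, 13.8, -29.2, 2.8, 0], [0.5, -0.5, -13.3, 13.8, -29.2, 2.8, 0], [0.5, -0.5, -13.3, 13.8, -29.2, 2.8, 0], [0.5, -0.5, -13.3, 13.8, -29.2, 2.8, 0], [0.5, -0.5, -13.3, 13.8, -29.2, 2.8, 0], [0.5, -0.5, -13.3, 13.8, -29.2, 2.8, 0], [0.5, -0.5, -13.3, 13.8, -29.2, 2.8, 0], [0.5, -0.5, -13.3, 13.8, -29.2, 2.8, 0], [0.5, -0.5, -13.3, 13.8, -29.2, 2.8, 0], [0.5, -0.5, -13.3, 13.8, -29.2, 2.8, 0]])

```text
time: 5.4
position: [0.5331, 0.2974, 0.1141]
tcp_rot: [-2.88, -1.24, 0.018]
wrist_force: [0.5, -0.3, 0.5]
finger_gap: -0.0001
finger_force: 0.0
```

```bash
python3 -c "
from h import *
rows([(.538,.298,.045,46.7)])
im=optics.get_image('top')
h=cv2.cvtColor(im,cv2.COLOR_RGB2GRAY)
im=im[180:330,120:420]; sc=optics.get_image('scene')[150:300,280:480]
o=np.zeros((600,800,3),np.uint8);o[:300,:600]=cv2.resize(im,None,fx=2,fy=2);o[300:600,:400]=cv2.resize(sc,None,fx=2,fy=2);o[300:600,400:800]=cv2.resize(im[25:115,150:270],(400,300));cv2.imwrite('pics/c4.png',o[:,:,::-1])"
```

```text
t 5.4 pos [0.5331 0.2974 0.1141] yaw 46.6 F [ 0.5 -0.3  0.5] gap -0.0001 tips 0.011
[-0.54, 0.49, -0.1, 0.44, 0.39, 6.9]
```

View pics/c4.png

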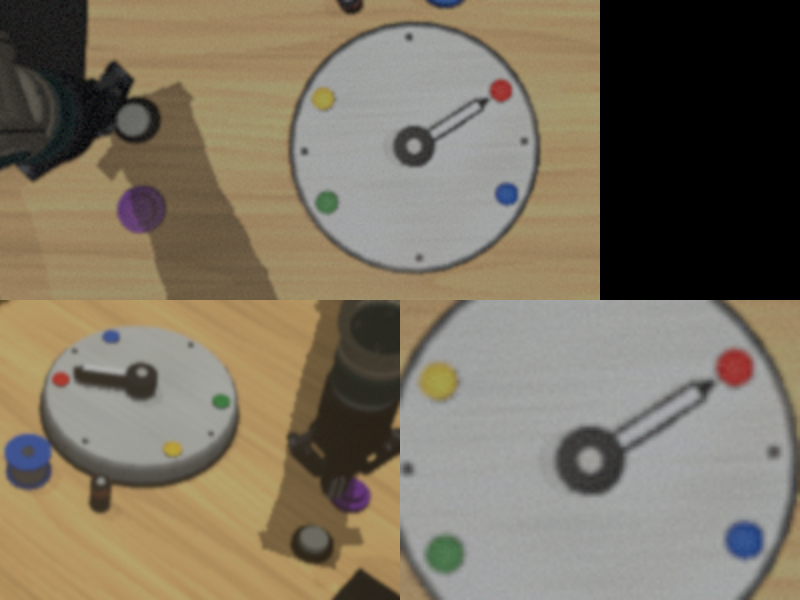

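The arm points at red: the hub–tip line passes through the lens at enlarged pixel (501,90). The tool is above the white start button at (135,120), and the purple decoy at (141,208) is well clear. I'll descend to just above the button.

Call:
apply_moves(plan=[[-0.5, 0.5, 0, 0.4, 0.4, 3, 0], [-0.5, 0.5, 0, 0.4, 0.4, 6, 0], [-0.5, 0.5, 0, 0.4, 0.4, 7, 0], [-0.5, 0.5, 0, 0.4, 0.4, 7, 0]])

```text
time: 5.9
position: [0.5363, 0.2967, 0.0425]
tcp_rot: [-2.885, -1.241, 0.006]
wrist_force: [-0.7, 0.2, -0.0]
finger_gap: 0.0004
finger_force: 0.0
```

```bash
python3 -c "
from h import *
rows([(.538,.298,.030,46.7)])
H=np.array([.5135,.0052]);r=np.array([.5709,-.0823])-H
t=plane('top',(364.5,229.5),.066)[:2]-H
print(np.degrees([np.arctan2(t[1],t[0]),np.arctan2(r[1],r[0])]),np.hypot(*t))"
```

```text
t 5.9 pos [0.5363 0.2967 0.0425] yaw 46.5 F [-0.7  0.2 -0. ] gap 0.0004 tips 0.011
[-0.16, 0.17, -0.15, 0.22, 0.04, 1.25]
[-58.17360347 -56.73512526] 0.0876423097564072
```

Arm error is about 1.4° (under 3 mm at the lens, and the tip is 88 mm out as specified). Now I'll press in steps.

Call:
apply_moves(plan=[[0, 0, 0, 0.1, 0, 0.6, 0], [0, 0, 0, 0.1, 0, 1.0, 0], [0, 0, 0, 0.1, 0, 1.2, 0], [0, 0, 0, 0.1, 0, 1.2, 0]])

```text
time: 6.3
position: [0.5392, 0.2993, 0.033]
tcp_rot: [-2.884, -1.243, -0.003]
wrist_force: [0.6, -0.2, 1.0]
finger_gap: -0.0001
finger_force: 0.7
```

Call:
apply_moves(plan=[[0, 0, 0, 0, 0, 0.2, 0], [0, 0, 0, 0, 0, 0.3, 0], [0, 0, 0, 0, 0, 0.3, 0]])

```text
time: 6.6
position: [0.5392, 0.2994, 0.0299]
tcp_rot: [-2.884, -1.243, -0.004]
wrist_force: [0.0, -0.4, 2.2]
finger_gap: 0.0001
finger_force: 1.6
```

Call:
apply_moves(plan=[[0, 0, 0, 0, 0, 0.2, 0], [0, 0, 0, 0, 0, 0.3, 0], [0, 0, 0, 0, 0, 0.3, 0]])

```text
time: 6.9
position: [0.5393, 0.2994, 0.0271]
tcp_rot: [-2.884, -1.243, -0.004]
wrist_force: [-0.1, -0.6, 6.8]
finger_gap: 0.0001
finger_force: 3.2
```

Call:
apply_moves(plan=[[0, 0, 0, 0, 0, 0.1, 0], [0, 0, 0, 0, 0, 0.1, 0], [0, 0, 0, 0, 0, 0.1, 0]])

```text
time: 7.2
position: [0.5393, 0.2995, 0.027]
tcp_rot: [-2.884, -1.243, -0.004]
wrist_force: [-1.4, -2.0, 10.7]
finger_gap: -0.0002
finger_force: 5.7
```

The button has bottomed out: the position has stalled and the force has risen past 5 N. I'll lift off and check.

Call:
apply_moves(plan=[[0, 0, 0, 0, 0, -1, 0], [0, 0, 0, 0, 0, -5, 0], [0, 0, 0, 0, 0, -10, 0], [0, 0, 0, 0, 0, -12, 0], [0, 0, 0, 0, 0, -12, 0], [0, 0, 0, 0, 0, -12, 0]])

```text
time: 7.8
position: [0.5378, 0.2988, 0.1449]
tcp_rot: [-2.884, -1.243, 0.0]
wrist_force: [-0.4, -1.3, -0.3]
finger_gap: 0.0002
finger_force: 0.0
```

```bash
python3 -c "
from h import *
rows([])
im=optics.get_image('top')[140:330,120:510]; sc=optics.get_image('scene')[120:300,220:480]
o=np.zeros((600,800,3),np.uint8);o[:380,:780]=cv2.resize(im,None,fx=2,fy=2);o[385:565,:260]=sc;cv2.imwrite('pics/c5.png',o[:,:,::-1])"
```

```text
t 7.8 pos [0.5378 0.2988 0.1449] yaw 46.6 F [-0.4 -1.3 -0.3] gap 0.0002 tips 0.011
```

View pics/c5.png

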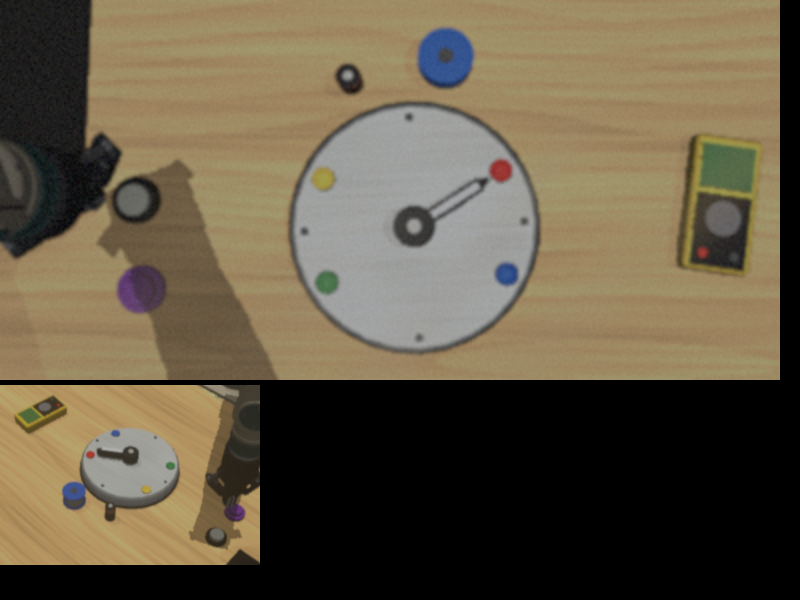

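The arm still points at red at (501,170). The meter, cell and spool have not moved, the button is free, and the gripper touches nothing.

```bash
python3 -c "
from bench import arm
print(arm.job_done())"
```

```text
the job is handed in; nothing more can be done
None
```

I pushed the selector arm round to the red lens (about 1.4° off), pressed the white start button until it bottomed out and released it, left the meter, cell and spool where they were, and handed the job in at about 8 s; no verdict was returned.

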